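First cross-order pass on a filter cover's wing nuts

TASK

Nip up the round cover of the red filter housing with the four-pronged crown key: turn each of its four wing nuts clockwise by about an eighth of a turn, just until its wings lie along the rim, doing one nut, then the one opposite, then the other two. Turn the nuts only with the key, not with the gripper, and never well past that position; then stand the key upright on the rubber mat again and let go. Leave the look-alike drift with the solid round foot where it stands.

Things in the scene. Friction and masses are not known exactly. Their poses are not given: they have to be found in the camera images.
- housing: red round filter housing, fixed, 216 mm across; flat aluminium cover, its top 80 mm above the origin (centre of the underside, z up). Wing nuts stand 75 mm from its axis: nut_1 on its +x axis, nut_2 on +y, nut_3 on -x, nut_4 on -y. Brass pipe stub along +x; boss 44 mm across, 8 mm high at the cover's centre
- nut_1 (a joint): turn of the dark steel wing nut on the +x side of the cover, opposite nut_3; grows clockwise seen from above: 0 = wings point at the cover's centre, 1.571 = wings lie along the rim. Starts 0.6 to 0.9. Stiff (0.1 N m), stays where left. Wings 56 mm tip to tip, 7 mm thick, 6 to 22 mm above the cover; hub 24 mm across, stud end 24 mm above the cover
- nut_2 (a joint): turn of the dark steel wing nut on the +y side of the cover, opposite nut_4; grows clockwise seen from above: 0 = wings point at the cover's centre, 1.571 = wings lie along the rim. Starts 0.6 to 0.9. Stiff (0.1 N m), stays where left. Wings 56 mm tip to tip, 7 mm thick, 6 to 22 mm above the cover; hub 24 mm across, stud end 24 mm above the cover
- nut_3 (a joint): turn of the dark steel wing nut on the -x side of the cover, opposite nut_1; grows clockwise seen from above: 0 = wings point at the cover's centre, 1.571 = wings lie along the rim. Starts 0.6 to 0.9. Stiff (0.1 N m), stays where left. Wings 56 mm tip to tip, 7 mm thick, 6 to 22 mm above the cover; hub 24 mm across, stud end 24 mm above the cover
- nut_4 (a joint): turn of the dark steel wing nut on the -y side of the cover, opposite nut_2; grows clockwise seen from above: 0 = wings point at the cover's centre, 1.571 = wings lie along the rim. Starts 0.6 to 0.9. Stiff (0.1 N m), stays where left. Wings 56 mm tip to tip, 7 mm thick, 6 to 22 mm above the cover; hub 24 mm across, stud end 24 mm above the cover
- key_grip (a point): mid-handle of the loose steel key, 0.26-0.49 kg, 110 mm tall, standing on its prongs 75 mm below. Handle 26 mm square (flats along x, y), 38 mm down to 35 mm up from here. 58 mm disc; four 8 mm prongs, 26 mm long, 24 mm off axis under the handle's corners. Lowered with flats in line with a nut's wings it straddles them, 9 mm to spare, tips near the cover; turns 0.44 rad freely, then drives
- drift_grip (a point): middle of the handle of the loose bearing drift, a bystander of the same height and with the same handle as the key, but with a solid round steel foot 40 mm across and 36 mm high and no prongs; stands about 120 mm from the key on the mat; this point is 75 mm above its underside
- mat: black rubber mat fixed on the bench, 180 mm along its x, 260 mm along its y, 4 mm thick; origin at the centre of its underside

How it is judged:
By the outcome, as a careful person would: the job done as asked, in the order asked, and still so for the second after the job is handed in, with the robot touching nothing.
It also fails if it takes over 67 s, if anything falls off the work surface, if the arm or the gripper's body presses on something with over 40 N, if the wrist force passes 120 N, or if a joint passes its speed limit or range.

ROBOT

A 6-joint arm with a two-finger parallel gripper is mounted at the origin on the work surface. World frame = base frame: x ahead of the robot, y to its left, z up, the work surface at z = 0. Lengths are in m, angles in degrees, forces in N, time in s.
With the tool pointing down it reaches from about 0.325 to 0.875 m from the base axis. Payload 4.4 kg.
Tool frame: the origin (TCP) lies midway between the tips of the shut fingers; the grasp point (between the pads) lies env.hold_point_z behind it (env.hold_point_z is the distance from the TCP to the grasp point, in m); z points along the fingers, y is the direction in which the jaws open and shut (so a half turn about z gives the same grasp; the last joint's range is limited). The gripper opens to 85 mm and grips with 20 to 120 N. Pads are 22 mm wide; open, the fingers measure 114 mm over their backs; the gripper's body (76 mm by 85 mm) begins 54 mm behind the grasp point. The pads swing forward as they close: fully open they stand 13 mm farther back than shut.
Start: joints at [63.742, 11.837, 88.321, -0, 79.842, -8.623], TCP at [0.174, 0.548, 0.231] pointing down, gripper open.
Joint ranges: [-156.59, 156.59], [-49.26, 127.26], [12.9, 141.05], [-63.56, 243.56], [4.71, 150.69], [-161.64, 161.64]. Speed limits (degrees/s): [159.86, 159.86, 180, 180, 180, 180].

INTERFACE

Orientations are given as a 3x3 rotation matrix whose columns are the frame's x, y, z axes.
In Python, from plant import env, vision, order, spotter gives the robot as it stands.
- The arm moves only by the shell command python3 -m creep 'ROWS' [FORCE]. ROWS is JSON, a list of rows, each an object of numbers: "tx", "ty", "tz": the shift along the tool's x, y, z in m; "ax", "ay", "az": the turn, a rotation vector about the tool's x, y, z in degrees; "gripper": the opening, from -1 (shut) to 1 (fully open). A call has 1 to 8 rows; each row shifts and turns the commanded pose from where the row before left it, along the tool's axes as they then stand; what a row does not reach is not made up. A row lasts 1/8 s, in which the tool goes at most 62.5 mm and 10.7 degrees, less where a joint would pass 70% of its speed; a pose out of reach is approached as far as the arm can. A call is refused whole if a number of a shift passes 0.0625 or a number of a turn 10.7, either way. A call with a gripper value outside its range is refused whole. The fingers move at their own pace and stop on an object; FORCE is the grip in N (left out, the last holds). Time passes only in rows, so rows that do not move let the fingers close. It gives the time, the measured TCP pose, the force and the opening at its end, in the units of the state.
- env.sense(): the state, without advancing time (a new reading comes with each control period).
- vision.capture(name): name is "scene" or "top"; returns the picture (400x640x3 uint8, red, green, blue); there is no depth.
- vision.camera_model(name): a dict with "vertical_fov" (degrees; the focal length in pixels is half the picture's height over the tangent of half this angle, whatever the lens; pixels are square), "cx", "cy" (the principal point, pixels), "position" and "rotation" of the camera in the world. Camera axes: x right, y up, looking along -z (the intrinsics and any distortion apply to the point x, -y, -z); pixel columns grow to the right and rows downward; lengths in m; the calibration is good to about 2 mm. A picture is of the moment at which its call begins. camera_model takes no time and is no camera call.
- order.job_done(): hands the job in, once; it reports no verdict.
Trained networks look in the newest picture that a camera, given by its name, has taken for a name from the list of things; names that differ only in an ending like _2 or _b are one class to them, and where a whole thing is asked for, a point or a joint stands for the part that bears it (a point fixed in the world has none). Each returns a list of dicts, best first, with "conf" (0 to 1); they miss things now and then, are a little off and sometimes report something else, mostly with a low value. They report only what shows in the picture. A call takes as long as a camera call.
- spotter.find_in(target, camera): "xy" ([column, row] in pixels, amid what is visible of it).
- spotter.cut_out(target, camera): "mask" (400x640 bool, what is visible of it) and "xy" ([column, row] in pixels, amid what is visible of it).
- spotter.mark_of(target, camera): "xy" ([column, row] in pixels: a listed point, or the origin of a listed thing).
The state is a dict: "time": time; "q": joint angles; "joint_velocities": joint speeds; "effort": joint torques, N m; "ee_pos": TCP position; "tcp_rot": TCP orientation; "force": force on the tool from outside, world axes, zero at the start; "moment": the same for the moment, N m; "grip_width": opening from 0.0 (shut) to 1.0 (fully open).
Only numpy, scipy, OpenCV 4.12 (cv2) and the standard library are available. Lean on these libraries where they do the work, as an engineer would, in place of code of your own. Each camera call takes 0.05 s, during which the arm holds its last target. There are 200 camera calls.

## Working session

There is one attempt and no reset: what is moved stays moved. The work goes in short steps, Python scripts to look and compute and a shell command to move; the robot and the scene stay as the last step left them, time stands still between calls to the robot, and variables do not carry over. Pictures are saved under pics/ and viewed, about 8 in all and at most 12, crops included, and the job is handed in when it is done.

```bash
ls; mkdir -p pics; python3 - <<'E'
from plant import env, vision, order, spotter
import cv2,numpy as np
s=env.sense(); print(s['time'],s['ee_pos'],np.round(s['tcp_rot'],3).tolist(),s['grip_width'],env.hold_point_z)
for n in('scene','top'):
    im=vision.capture(n); cv2.imwrite(f'pics/{n}0.png',im[:,:,::-1]); m=vision.camera_model(n)
    print(n,{k:np.round(v,4).tolist() if not isinstance(v,(str,dict,type(None))) else v for k,v in m.items()})
    for t in('housing','nut_1','key_grip','drift_grip','mat'):
        print(t,[(np.round(d['xy'],1).tolist(),round(d['conf'],2)) for d in spotter.mark_of(t,n)])
print(env.sense()['time'])
E
```

```text
pics
0.0 [0.1738605  0.54729457 0.23011427] [[-0.953, 0.303, -0.001], [0.303, 0.953, -0.002], [0.0, -0.002, -1.0]] 1.000348524758364 0.0187
scene {'vertical_fov': 50.2246, 'cx': 321.1191, 'cy': 192.6387, 'position': [1.3399, 0.2853, 0.6501], 'rotation': [[-0.3843, -0.5274, 0.7577], [0.9232, -0.2235, 0.3126], [0.0045, 0.8197, 0.5728]]}
housing [([360.5, 217.3], 0.8)]Traceback (most recent call last):
  File "<stdin>", line 8, in <module>
ValueError: it knows: drift_grip, housing, key_grip, mat
```

```bash
python3 - <<'E'
from plant import env, vision, order, spotter
import cv2,numpy as np
for n in('scene','top'):
    im=vision.capture(n); cv2.imwrite(f'pics/{n}0.png',im[:,:,::-1]); m=vision.camera_model(n)
    print(n,{k:np.round(v,4).tolist() if not isinstance(v,(str,dict,type(None))) else v for k,v in m.items()})
    for t in('housing','key_grip','drift_grip','mat'):
        print(t,[(np.round(d['xy'],1).tolist(),round(d['conf'],2)) for d in spotter.mark_of(t,n)])
print(env.sense()['time'])
E
```

```text
scene {'vertical_fov': 50.2246, 'cx': 321.1191, 'cy': 192.6387, 'position': [1.3399, 0.2853, 0.6501], 'rotation': [[-0.3843, -0.5274, 0.7577], [0.9232, -0.2235, 0.3126], [0.0045, 0.8197, 0.5728]]}
housing [([361.2, 215.9], 0.71)]
key_grip [([229.9, 146.4], 0.76)]
drift_grip [([255.9, 169.2], 0.84)]
mat [([244.1, 184.7], 0.97)]
top {'vertical_fov': 48.0705, 'cx': 318.1586, 'cy': 204.6579, 'position': [0.4271, -0.0673, 0.9065], 'rotation': [[0.0045, 0.9867, -0.1625], [-0.9993, -0.0016, -0.0372], [-0.037, 0.1626, 0.986]]}
housing [([269.0, 229.4], 0.85)]
key_grip [([484.5, 236.9], 0.77)]
drift_grip [([420.2, 219.4], 0.57)]
mat [([439.9, 230.1], 0.93), ([271.5, 228.1], 0.39)]
0.6
```

View pics/top0.png

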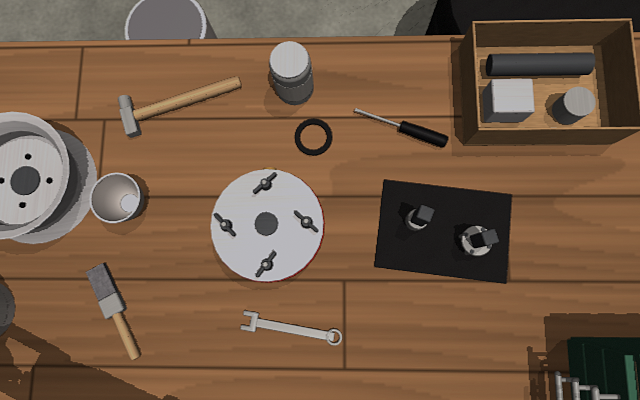

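View pics/scene0.png

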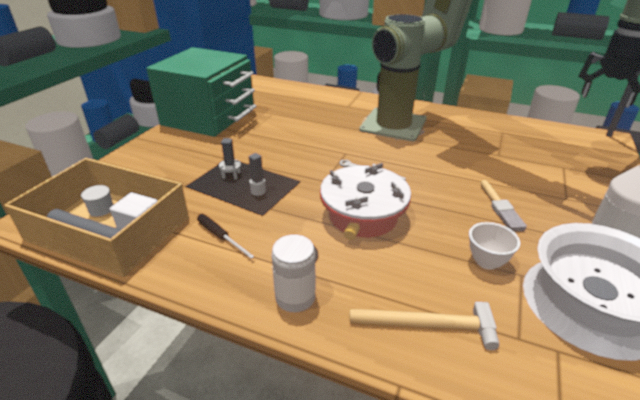

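```bash
cat > h.py <<'E'
from plant import env, vision, order, spotter
import cv2,numpy as np
def cam(n):
    m=vision.camera_model(n); f=200/np.tan(np.radians(m['vertical_fov'])/2)
    return f,m['cx'],m['cy'],np.array(m['position']),np.array(m['rotation'])
def proj(n,P):
    f,cx,cy,p,R=cam(n); c=(np.atleast_2d(P)-p)@R
    return np.c_[cx+f*c[:,0]/-c[:,2], cy-f*c[:,1]/-c[:,2]]
def unproj(n,uv,z):
    f,cx,cy,p,R=cam(n); uv=np.atleast_2d(uv)
    d=np.c_[(uv[:,0]-cx)/f,-(uv[:,1]-cy)/f,-np.ones(len(uv))]@R.T
    return p+d*((z-p[2])/d[:,2])[:,None]
def warp(n,im,c,z,half,s):
    "top-down view of plane z, image up=+x, left=+y; s px per m"
    w=np.array([[c[0]+a*half,c[1]+b*half,z] for a,b in((1,1),(1,-1),(-1,-1),(-1,1))])
    N=2*half*s; H=cv2.getPerspectiveTransform(proj(n,w).astype(np.float32),np.float32([[0,0],[N,0],[N,N],[0,N]]))
    return cv2.warpPerspective(im,H,(int(N),int(N)),flags=cv2.INTER_CUBIC)
def px2w(p,c,half,s): return np.array([c[0]+half-p[1]/s, c[1]+half-p[0]/s])
E
python3 - <<'E'
from h import *
im=vision.capture('top')
hc=unproj('top',[267,225],.08)[0]; print(hc)
for n,uvs in(('top',{'housing':(269,229.2),'key':(484.5,236.9),'drift':(420.2,219.4)}),('scene',{'housing':(361,216.5),'key':(229.9,146.4),'drift':(255.9,169.2)})):
    for k,uv in uvs.items(): print(n,k,unproj(n,uv,0. if k=='housing' else .079)[0].round(4))
m=spotter.cut_out('housing','top')[0]['mask']; ys,xs=np.nonzero(m); print('mask',xs.min(),xs.max(),ys.min(),ys.max())
for t in('key_grip','drift_grip'): print([ (d['xy'],d['conf']) for d in spotter.find_in(t,'top')])
a=warp('top',im,hc,.102,.12,2400)
kc=unproj('top',[484.5,236.9],.079)[0]
b=warp('top',im,kc,.114,.05,5600)
o=np.zeros((576,800,3),np.uint8);o[:576,:576]=a
o=np.hstack([a,np.vstack([cv2.resize(b,(224,224)),np.zeros((352,224,3),np.uint8)])])
cv2.imwrite('pics/w1.png',o[:,:,::-1]); print(hc,kc)
E
```

```text
[0.52509625 0.05914836 0.08      ]
top housing [0.526  0.0671 0.    ]
top key [ 0.5034 -0.34    0.079 ]
top drift [ 0.5356 -0.2246  0.079 ]
scene housing [0.5364 0.0604 0.    ]
scene key [ 0.477  -0.3438  0.079 ]
scene drift [ 0.5533 -0.2183  0.079 ]
mask 211 324 167 282
[([479.3, 238.0], 0.73)]
[([417.2, 213.9], 0.88), ([309.5, 221.2], 0.23)]
[0.52509625 0.05914836 0.08      ] [ 0.50340369 -0.33998911  0.079     ]
```

View pics/w1.png

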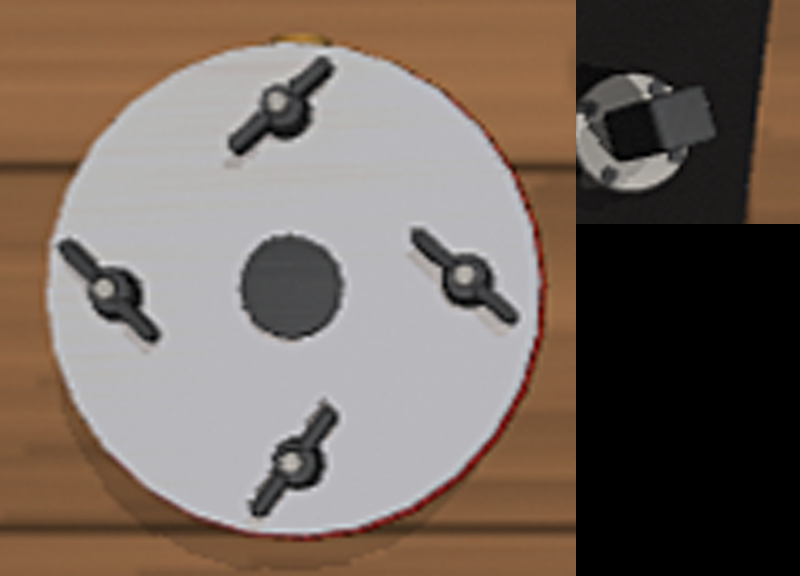

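```bash
cat >> h.py <<'E'
HC=np.array([.5278,.0612]); HY=2.2
def nuts(im,HC=HC,HY=HY,z=.102):
    "per nut: stud-based centre, wing angle (deg, world, mod 180), remaining clockwise turn"
    half,s=.12,4000; a=warp('top',im,HC,z,half,s); g=cv2.cvtColor(a,cv2.COLOR_RGB2GRAY); out={}
    X=HC[0]+half-np.arange(a.shape[0])/s; Y=HC[1]+half-np.arange(a.shape[1])/s
    YY,XX=np.meshgrid(Y,X)
    for i in range(4):
        t=np.radians(HY+90*i); c=HC+.075*np.array([np.cos(t),np.sin(t)])
        r=np.hypot(XX-c[0],YY-c[1]); m=(g<95)&(r>.015)&(r<.031)&(np.hypot(XX-HC[0],YY-HC[1])>.03)&(np.hypot(XX-HC[0],YY-HC[1])<.105)
        p=np.c_[XX[m],YY[m]]-c; w=np.angle(np.mean(((p[:,0]+1j*p[:,1])/np.hypot(*p.T))**2))/2
        e1=p[p@[np.cos(w),np.sin(w)]>0].mean(0); e2=p[p@[np.cos(w),np.sin(w)]<0].mean(0); w=np.degrees(np.arctan2(*(e1-e2)[::-1]))
        mid=(e1+e2)/2
        out[i+1]=(c.round(4),round(w%180,1),round((w-(HY+90*i+90)+90)%180-90,1),m.sum(),(mid*1000).round(1))
    return out,a
E
python3 - <<'E'
from h import *
im=vision.capture('top')
o,a=nuts(im)
for k,v in o.items(): print(k,*v)
b=warp('top',im,(.5005,-.3382),.114,.04,7000)
k=warp('top',im,(.5005,-.3382),.040,.04,7000)
cv2.imwrite('pics/k2.png',np.hstack([b,k])[:,:,::-1][:, :] if 0 else cv2.resize(np.hstack([b,k])[:,:,::-1],(800,400)))
E
```

```text
1 [0.6027 0.0641] 136.3 44.1 4093 [-2.  -2.3]
2 [0.5249 0.1361] 45.5 43.3 3514 [ 0.5 -1.1]
3 [0.4529 0.0583] 143.5 51.3 3318 [-0.3 -1.3]
4 [ 0.5307 -0.0137] 49.3 47.1 2872 [-0.7 -0. ]
```

View pics/k2.png

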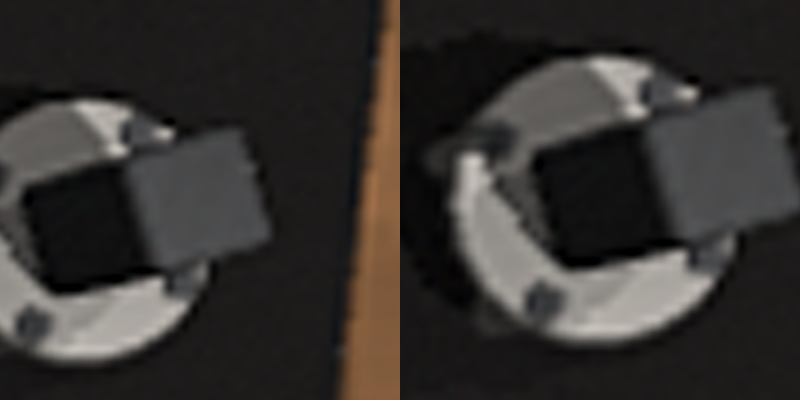

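```bash
python3 -m creep '[{"az":10.3},{"az":10.3},{"az":10.3},{"az":10.3},{"az":10.3},{"az":10.3},{"tx":-0.04,"ty":0.02},{"tx":-0.055,"ty":0.02}]' 80
```

```text
invalid input at $[0]: expected keys tx, ty, tz, ax, ay, az, gripper
```

```bash
python3 -m creep '[{"tx":0,"ty":0,"tz":0,"ax":0,"ay":0,"az":9.5,"gripper":1},{"tx":0,"ty":0,"tz":0,"ax":0,"ay":0,"az":9.5,"gripper":1},{"tx":0,"ty":0,"tz":0,"ax":0,"ay":0,"az":9.5,"gripper":1},{"tx":0,"ty":0,"tz":0,"ax":0,"ay":0,"az":9.5,"gripper":1},{"tx":0,"ty":0,"tz":0,"ax":0,"ay":0,"az":9.5,"gripper":1},{"tx":0,"ty":0,"tz":0,"ax":0,"ay":0,"az":9.4,"gripper":1},{"tx":-0.04,"ty":0.02,"tz":0,"ax":0,"ay":0,"az":0,"gripper":1},{"tx":-0.055,"ty":0.02,"tz":0,"ax":0,"ay":0,"az":0,"gripper":1}]' 80
```

```text
time: 1.85
ee_pos: [0.2385, 0.467, 0.2314]
tcp_rot: [[-0.269, 0.963, 0.001], [0.963, 0.269, 0.001], [0.0, 0.001, -1.0]]
force: [1.1, -0.2, 1.8]
grip_width: 1.0
```

```bash
python3 -m creep '[{"tx":-0.058,"ty":0.02,"tz":0,"ax":0,"ay":0,"az":0,"gripper":1},{"tx":-0.058,"ty":0.01,"tz":0,"ax":0,"ay":0,"az":0,"gripper":1},{"tx":-0.058,"ty":0.01,"tz":0,"ax":0,"ay":0,"az":0,"gripper":1},{"tx":-0.058,"ty":0,"tz":0,"ax":0,"ay":0,"az":0,"gripper":1},{"tx":-0.058,"ty":0,"tz":0,"ax":0,"ay":0,"az":0,"gripper":1},{"tx":-0.058,"ty":0,"tz":0,"ax":0,"ay":0,"az":0,"gripper":1},{"tx":-0.058,"ty":0,"tz":0,"ax":0,"ay":0,"az":0,"gripper":1},{"tx":-0.058,"ty":0,"tz":0,"ax":0,"ay":0,"az":0,"gripper":1}]' 80
cat >> h.py <<'E'
def to(x,y,z,psi=None):
    "tool-axis shift from the measured pose to a world TCP; psi = world angle of tool y"
    s=env.sense(); R=np.array(s['tcp_rot']); d=R.T@(np.array([x,y,z])-s['ee_pos']); c=np.degrees(np.arctan2(R[1,1],R[0,1]))
    print('t',round(s['time'],2),'pos',np.round(s['ee_pos'],4),'psi',round(c,2),'tilt',np.round(R[:,2],3),'shift',d.round(4),'az',None if psi is None else round(c-psi,2),'F',np.round(s['force'],1),'w',round(s['grip_width'],3))
E
python3 -c "
from h import *
to(.5005,-.338,.23,15.5)"
```

```text
time: 2.85
ee_pos: [0.4008, 0.0287, 0.2318]
tcp_rot: [[-0.267, 0.964, 0.002], [0.964, 0.267, -0.0], [-0.001, 0.002, -1.0]]
force: [0.7, -0.4, -0.2]
grip_width: 0.997
t 2.85 pos [0.4008 0.0287 0.2318] psi 15.46 tilt [ 0.002 -0.    -1.   ] shift [-0.38   -0.0016  0.002 ] az -0.04 F [ 0.7 -0.4 -0.2] w 0.997
```

```bash
python3 -m creep '[{"tx":-0.056,"ty":0,"tz":0,"ax":0,"ay":0,"az":0,"gripper":1},{"tx":-0.056,"ty":0,"tz":0,"ax":0,"ay":0,"az":0,"gripper":1},{"tx":-0.056,"ty":0,"tz":0,"ax":0,"ay":0,"az":0,"gripper":1},{"tx":-0.056,"ty":0,"tz":0,"ax":0,"ay":0,"az":0,"gripper":1},{"tx":-0.056,"ty":-0.0016,"tz":0,"ax":0,"ay":0,"az":0,"gripper":1},{"tx":-0.056,"ty":0,"tz":0,"ax":0,"ay":0,"az":0,"gripper":1},{"tx":-0.044,"ty":0,"tz":0.02,"ax":0,"ay":0,"az":0,"gripper":1},{"tx":0,"ty":0,"tz":0.02,"ax":0,"ay":0,"az":0,"gripper":1}]' 80
python3 -c "
from h import *
to(.5005,-.338,.063,15.5)
im=vision.capture('scene')
cv2.imwrite('pics/s3.png',cv2.resize(im[90:220,150:350],(800,520),interpolation=cv2.INTER_CUBIC)[:,:,::-1])"
```

```text
time: 3.85
ee_pos: [0.5006, -0.3399, 0.1908]
tcp_rot: [[-0.263, 0.965, 0.001], [0.965, 0.263, -0.002], [-0.002, 0.001, -1.0]]
force: [0.2, 0.1, 0.4]
grip_width: 1.001
t 3.85 pos [ 0.5006 -0.3399  0.1908] psi 15.27 tilt [ 0.001 -0.002 -1.   ] shift [0.0021 0.0003 0.1278] az -0.23 F [0.2 0.1 0.4] w 1.001
```

View pics/s3.png

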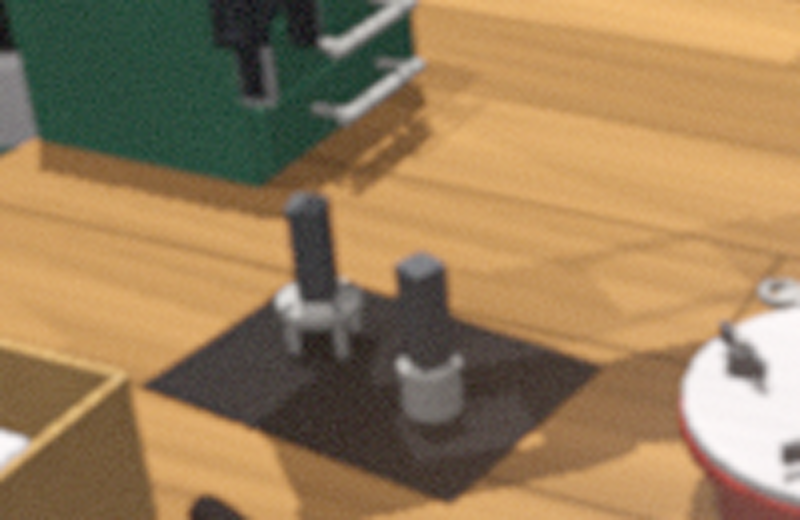

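```bash
python3 -c "
from h import *
print(proj('scene',[[.5005,-.338,.19],[.5005,-.338,.114],[.5005,-.338,.041],[.5356,-.2246,.114],[.5278+.075,.0641,.104]]).round(1), unproj('scene',[[227,139.5]],.114),unproj('scene',[[255,156]],.114),unproj('top',[424.5,213],.114))
print(proj('top',[[.5005,-.338,.19],[.5005,-.338,.114]]).round(1))
im=vision.capture('top')
cv2.imwrite('pics/t4.png',cv2.resize(im[170:290,400:560],(800,600),interpolation=cv2.INTER_CUBIC)[:,:,::-1])"
```

```text
[[221.7 112.7]
 [225.4 139.2]
 [228.7 162.7]
 [256.  153.5]
 [355.9 196.9]] [[ 0.50049878 -0.33299093  0.114     ]] [[ 0.54774474 -0.22065322  0.114     ]] [[ 0.54246691 -0.22589492  0.114     ]]
[[506.4 232.3]
 [490.  236.7]]
```

View pics/t4.png

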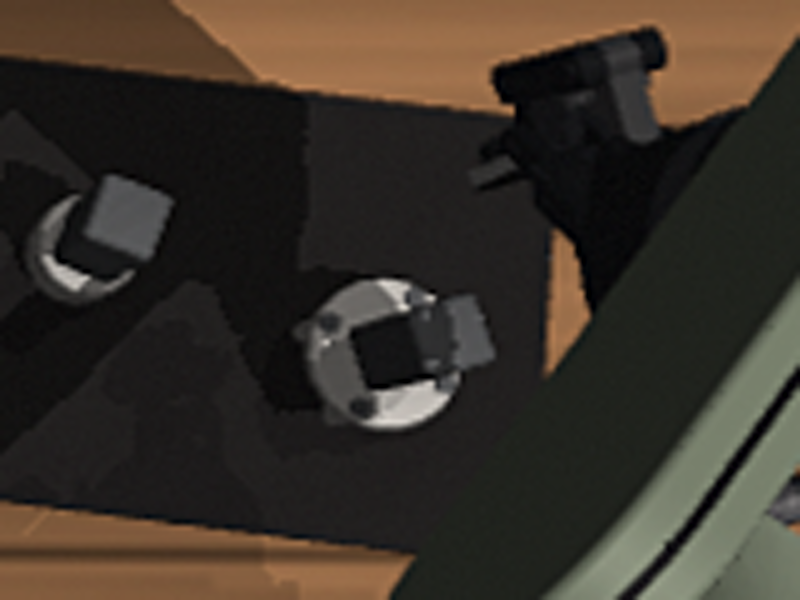

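```bash
python3 -m creep '[{"tx":0.003,"ty":0,"tz":0.035,"ax":0,"ay":0,"az":-0.2,"gripper":1},{"tx":0,"ty":0,"tz":0.035,"ax":0,"ay":0,"az":0,"gripper":1},{"tx":0,"ty":0,"tz":0.035,"ax":0,"ay":0,"az":0,"gripper":1},{"tx":0,"ty":0,"tz":0.023,"ax":0,"ay":0,"az":0,"gripper":1},{"tx":0,"ty":0,"tz":0,"ax":0,"ay":0,"az":0,"gripper":-1},{"tx":0,"ty":0,"tz":0,"ax":0,"ay":0,"az":0,"gripper":-1},{"tx":0,"ty":0,"tz":0,"ax":0,"ay":0,"az":0,"gripper":-1},{"tx":0,"ty":0,"tz":0,"ax":0,"ay":0,"az":0,"gripper":-1}]' 80
python3 -c "
from h import *
to(.5005,-.338,.063,15.5)"
```

```text
time: 4.95
ee_pos: [0.5005, -0.3342, 0.0654]
tcp_rot: [[-0.27, 0.963, 0.003], [0.963, 0.27, -0.002], [-0.003, 0.002, -1.0]]
force: [-1.0, -0.3, 4.4]
grip_width: 0.294
t 4.95 pos [ 0.5005 -0.3342  0.0654] psi 15.67 tilt [ 0.003 -0.002 -1.   ] shift [-0.0036 -0.0011  0.0024] az 0.17 F [-1.  -0.3  4.4] w 0.294
```

```bash
python3 -m creep '[{"tx":0,"ty":0,"tz":-0.03,"ax":0,"ay":0,"az":0,"gripper":-1},{"tx":0,"ty":0,"tz":-0.05,"ax":0,"ay":0,"az":0,"gripper":-1},{"tx":0,"ty":0,"tz":-0.055,"ax":0,"ay":0,"az":-9.8,"gripper":-1},{"tx":0,"ty":0,"tz":0,"ax":0,"ay":0,"az":-9.8,"gripper":-1},{"tx":0,"ty":0,"tz":0,"ax":0,"ay":0,"az":-9.8,"gripper":-1},{"tx":0.02,"ty":0.02,"tz":0,"ax":0,"ay":0,"az":0,"gripper":-1},{"tx":0.03,"ty":0.04,"tz":0,"ax":0,"ay":0,"az":0,"gripper":-1},{"tx":0.03,"ty":0.04,"tz":0,"ax":0,"ay":0,"az":0,"gripper":-1}]' 80
python3 -c "
from h import *
to(.5307-.001,-.0137+.001,.165,45)"
```

```text
time: 5.95
ee_pos: [0.5123, -0.2043, 0.1969]
tcp_rot: [[-0.707, 0.707, -0.002], [0.707, 0.707, 0.002], [0.003, -0.0, -1.0]]
force: [0.7, 0.7, -5.2]
grip_width: 0.29
t 5.95 pos [ 0.5123 -0.2043  0.1969] psi 44.98 tilt [-0.002  0.002 -1.   ] shift [0.1231 0.1478 0.0322] az -0.02 F [ 0.7  0.7 -5.2] w 0.29
```

```bash
python3 -m creep '[{"tx":0.035,"ty":0.04,"tz":0,"ax":0,"ay":0,"az":0,"gripper":-1},{"tx":0.035,"ty":0.04,"tz":0,"ax":0,"ay":0,"az":0,"gripper":-1},{"tx":0.033,"ty":0.04,"tz":0,"ax":0,"ay":0,"az":0,"gripper":-1},{"tx":0.018,"ty":0.024,"tz":0,"ax":0,"ay":0,"az":0,"gripper":-1},{"tx":0,"ty":0,"tz":0,"ax":0,"ay":0,"az":0,"gripper":-1}]' 80
python3 -c "
from h import *
to(.5307-.001,-.0137+.001,.1444,45)
for n,(y0,y1,x0,x1) in {'scene':(110,260,300,500),'top':(150,300,200,400)}.items():
    im=vision.capture(n); b=cv2.resize(im[y0:y1,x0:x1],(800,600),interpolation=cv2.INTER_CUBIC); cv2.imwrite(f'pics/{n}5.png',b[:,:,::-1])
"
```

```text
time: 6.58
ee_pos: [0.5283, -0.016, 0.1971]
tcp_rot: [[-0.711, 0.704, -0.003], [0.704, 0.711, 0.001], [0.003, -0.001, -1.0]]
force: [-0.1, -1.4, -5.3]
grip_width: 0.296
t 6.58 pos [ 0.5283 -0.016   0.1971] psi 45.28 tilt [-0.003  0.001 -1.   ] shift [0.0012 0.0034 0.0527] az 0.28 F [-0.1 -1.4 -5.3] w 0.296
```

View pics/scene5.png

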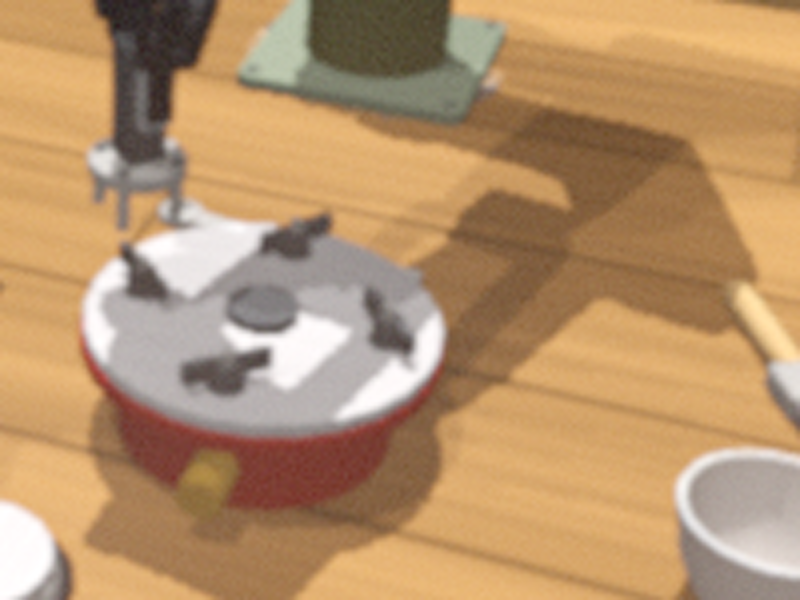

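```bash
python3 -c "
from h import *
f=lambda p,z: unproj('scene',np.array(p)/4+[300,110],z)[:,:2].round(4)
print(f([[137,163]],.172), f([[225,368],[390,325],[290,238],[147,280]],.096), f([[225,368],[390,325],[290,238],[147,280]],.096).mean(0))
im=vision.capture('top'); o,a=nuts(im)
for k,v in o.items(): print(k,*v)
"
```

```text
[[ 0.5421 -0.0121]] [[ 0.61    0.0679]
 [ 0.5339  0.1412]
 [ 0.4659  0.0611]
 [ 0.5443 -0.0031]] [0.538525 0.066775]
1 [0.6027 0.0641] nan nan 7828 [nan nan]
2 [0.5249 0.1361] 179.2 -3.0 27849 [0.7 6.4]
3 [0.4529 0.0583] 140.6 48.4 5186 [-3.2 -3.1]
4 [ 0.5307 -0.0137] 43.0 40.8 20364 [ 0.4 -1.1]h.py:29: RuntimeWarning: Mean of empty slice.
  e1=p[p@[np.cos(w),np.sin(w)]>0].mean(0); e2=p[p@[np.cos(w),np.sin(w)]<0].mean(0); w=np.degrees(np.arctan2(*(e1-e2)[::-1]))
  ret = um.true_divide(
```

View pics/top5.png

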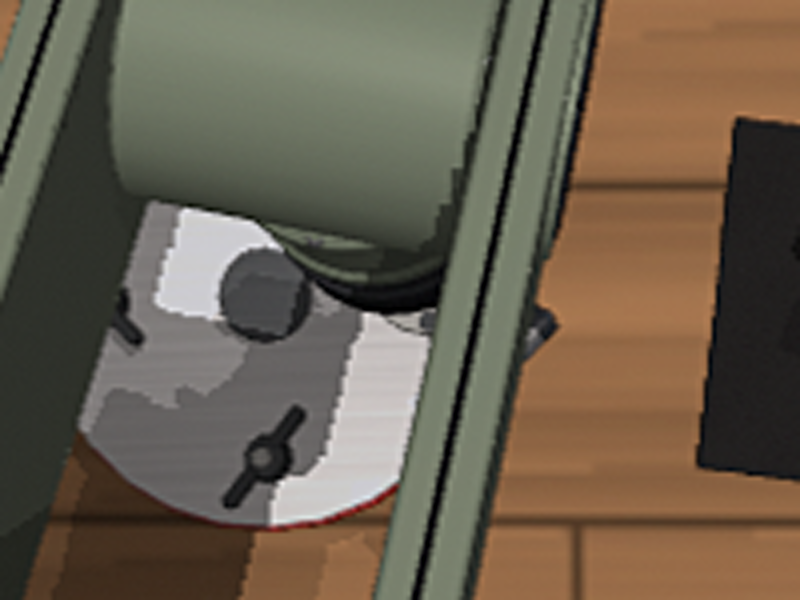

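```bash
python3 -m creep '[{"tx":0.001,"ty":0.0035,"tz":0.015,"ax":0,"ay":0,"az":0,"gripper":-1},{"tx":0,"ty":0,"tz":0.012,"ax":0,"ay":0,"az":0,"gripper":-1},{"tx":0,"ty":0,"tz":0.010,"ax":0,"ay":0,"az":0,"gripper":-1},{"tx":0,"ty":0,"tz":0,"ax":0,"ay":0,"az":0,"gripper":-1}]' 80
python3 -c "
from h import *
to(.5307-.001,-.0137+.001,.1444,45)"
```

```text
time: 7.22
ee_pos: [0.5299, -0.0154, 0.1595]
tcp_rot: [[-0.708, 0.707, -0.004], [0.707, 0.708, 0.001], [0.003, -0.002, -1.0]]
force: [-0.8, 0.7, -5.2]
grip_width: 0.296
t 7.22 pos [ 0.5299 -0.0154  0.1595] psi 45.04 tilt [-0.004  0.001 -1.   ] shift [0.002  0.0018 0.0151] az 0.04 F [-0.8  0.7 -5.2] w 0.296
```

```bash
python3 -m creep '[{"tx":0.001,"ty":0.001,"tz":0.006,"ax":0,"ay":0,"az":0,"gripper":-1},{"tx":0,"ty":0,"tz":0.006,"ax":0,"ay":0,"az":0,"gripper":-1},{"tx":0,"ty":0,"tz":0.003,"ax":0,"ay":0,"az":0,"gripper":-1},{"tx":0,"ty":0,"tz":0,"ax":0,"ay":0,"az":0,"gripper":-1}]' 80
python3 -c "
from h import *
to(.5307-.001,-.0137+.001,.1444,-24)
im=vision.capture('scene'); b=cv2.resize(im[110:260,300:500],(800,600),interpolation=cv2.INTER_CUBIC); cv2.imwrite(f'pics/s6.png',b[:,:,::-1])
print(env.sense()['moment'])"
```

```text
time: 7.72
ee_pos: [0.5309, -0.0139, 0.146]
tcp_rot: [[-0.708, 0.706, -0.001], [0.706, 0.708, 0.0], [0.001, -0.0, -1.0]]
force: [0.6, 0.9, -4.7]
grip_width: 0.297
t 7.72 pos [ 0.5309 -0.0139  0.146 ] psi 45.07 tilt [-0.001  0.    -1.   ] shift [ 0.0017 -0.      0.0016] az 69.07 F [ 0.6  0.9 -4.7] w 0.297
[-0.03886639 -0.04484985  0.02414088]
```

View pics/s6.png

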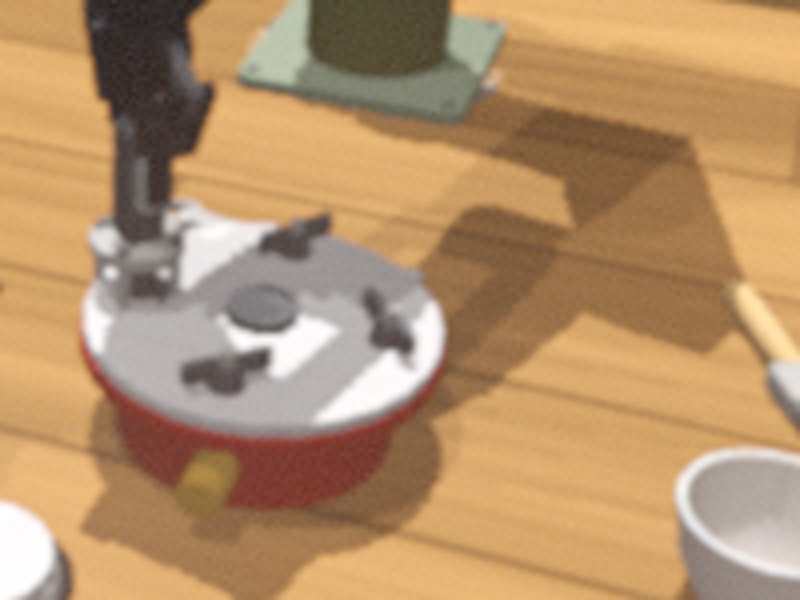

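```bash
python3 -m creep '[{"tx":0,"ty":0,"tz":0.001,"ax":0,"ay":0,"az":8,"gripper":-1},{"tx":0,"ty":0,"tz":0,"ax":0,"ay":0,"az":9,"gripper":-1},{"tx":0,"ty":0,"tz":0,"ax":0,"ay":0,"az":9,"gripper":-1},{"tx":0,"ty":0,"tz":0,"ax":0,"ay":0,"az":9,"gripper":-1},{"tx":0,"ty":0,"tz":0,"ax":0,"ay":0,"az":9,"gripper":-1},{"tx":0,"ty":0,"tz":0,"ax":0,"ay":0,"az":9,"gripper":-1},{"tx":0,"ty":0,"tz":0,"ax":0,"ay":0,"az":9,"gripper":-1},{"tx":0,"ty":0,"tz":0,"ax":0,"ay":0,"az":3,"gripper":-1}]' 80
python3 -c "
from h import *
to(.5307,-.0137,.1444,-23.3)
print(env.sense()['moment'])"
```

```text
time: 8.78
ee_pos: [0.5296, -0.0119, 0.145]
tcp_rot: [[0.343, 0.939, -0.004], [0.939, -0.343, 0.004], [0.003, -0.005, -1.0]]
force: [-3.3, 4.7, -3.8]
grip_width: 0.294
t 8.78 pos [ 0.5296 -0.0119  0.145 ] psi -20.05 tilt [-0.004  0.004 -1.   ] shift [-0.0014  0.0016  0.0006] az 3.25 F [-3.3  4.7 -3.8] w 0.294
[1.05275625 0.62416078 0.08098277]
```

```bash
python3 -m creep '[{"tx":0,"ty":0,"tz":0,"ax":0,"ay":0,"az":-9,"gripper":-1},{"tx":0,"ty":0,"tz":-0.02,"ax":0,"ay":0,"az":0,"gripper":-1},{"tx":0,"ty":0,"tz":-0.03,"ax":0,"ay":0,"az":-6,"gripper":-1},{"tx":0,"ty":0,"tz":0,"ax":0,"ay":0,"az":-10,"gripper":-1},{"tx":0,"ty":0,"tz":0,"ax":0,"ay":0,"az":-10,"gripper":-1},{"tx":0,"ty":0,"tz":0,"ax":0,"ay":0,"az":-10,"gripper":-1},{"tx":0.02,"ty":0.02,"tz":0,"ax":0,"ay":0,"az":-10,"gripper":-1},{"tx":0.04,"ty":0.03,"tz":0,"ax":0,"ay":0,"az":-5,"gripper":-1}]' 80
python3 -c "
from h import *
to(.5259,.1384,.19,40)"
```

```text
time: 9.78
ee_pos: [0.5436, 0.0619, 0.1959]
tcp_rot: [[-0.644, 0.765, 0.002], [0.765, 0.644, -0.001], [-0.002, 0.001, -1.0]]
force: [0.3, 0.4, -4.6]
grip_width: 0.298
t 9.78 pos [0.5436 0.0619 0.1959] psi 40.05 tilt [ 0.002 -0.001 -1.   ] shift [0.07   0.0356 0.0058] az 0.05 F [ 0.3  0.4 -4.6] w 0.298
```

```bash
python3 -m creep '[{"tx":0.03,"ty":0.015,"tz":0,"ax":0,"ay":0,"az":0,"gripper":-1},{"tx":0.03,"ty":0.015,"tz":0,"ax":0,"ay":0,"az":0,"gripper":-1},{"tx":0.01,"ty":0.0056,"tz":0,"ax":0,"ay":0,"az":0,"gripper":-1},{"tx":0,"ty":0,"tz":0,"ax":0,"ay":0,"az":0,"gripper":-1}]' 80
python3 -c "
from h import *
to(.5259,.1384,.1444,40)
im=vision.capture('top'); o,a=nuts(im)
for k,v in o.items(): print(k,*v)
cv2.imwrite('pics/w7.png',cv2.resize(a,(600,600))[:,:,::-1])
" 2>&1 | grep -v Warn
```

```text
time: 10.28
ee_pos: [0.5247, 0.1394, 0.1955]
tcp_rot: [[-0.645, 0.764, 0.001], [0.764, 0.645, -0.001], [-0.001, 0.0, -1.0]]
force: [0.5, -0.9, -5.0]
grip_width: 0.3
t 10.28 pos [0.5247 0.1394 0.1955] psi 40.15 tilt [ 0.001 -0.001 -1.   ] shift [-0.0015  0.0003  0.0511] az 0.15 F [ 0.5 -0.9 -5. ] w 0.3
1 [0.6027 0.0641] 134.1 41.9 3731 [-2.5 -2.6]
2 [0.5249 0.1361] 60.9 58.7 17527 [-5.   5.2]
3 [0.4529 0.0583] 143.4 51.2 3086 [-0.4 -1.3]
4 [ 0.5307 -0.0137] 6.0 3.8 2792 [-0.3 -0.2]
```

View pics/w7.png

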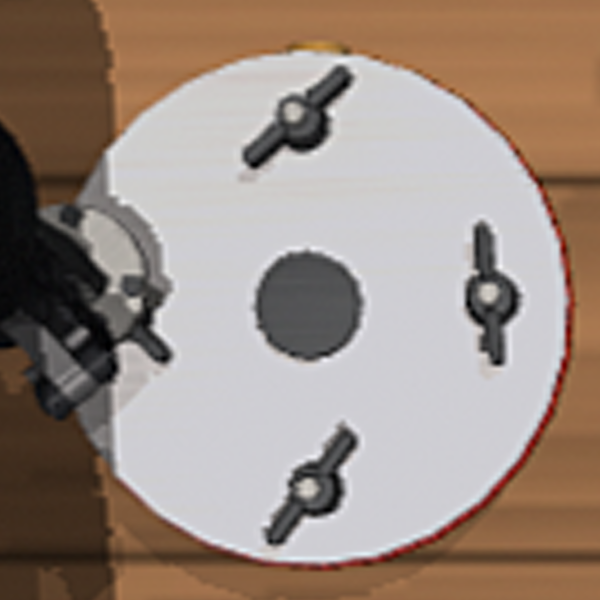

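```bash
python3 -m creep '[{"tx":-0.03,"ty":-0.023,"tz":0,"ax":0,"ay":0,"az":0,"gripper":-1},{"tx":-0.04,"ty":-0.03,"tz":0,"ax":0,"ay":0,"az":0,"gripper":-1},{"tx":-0.05,"ty":-0.0386,"tz":0,"ax":0,"ay":0,"az":0,"gripper":-1},{"tx":0,"ty":0,"tz":0,"ax":0,"ay":0,"az":9,"gripper":-1},{"tx":0,"ty":0,"tz":0,"ax":0,"ay":0,"az":9,"gripper":-1},{"tx":0,"ty":0,"tz":0,"ax":0,"ay":0,"az":9,"gripper":-1},{"tx":0,"ty":0,"tz":0,"ax":0,"ay":0,"az":9,"gripper":-1},{"tx":0,"ty":0,"tz":0.025,"ax":0,"ay":0,"az":9,"gripper":-1}]' 80
python3 -c "
from h import *
to(.5317,-.0114,.1444,-5)"
```

```text
time: 11.32
ee_pos: [0.5343, -0.0133, 0.1727]
tcp_rot: [[0.093, 0.996, 0.007], [0.996, -0.093, -0.002], [-0.001, 0.007, -1.0]]
force: [-0.2, -0.0, -4.9]
grip_width: 0.293
t 11.32 pos [ 0.5343 -0.0133  0.1727] psi -5.36 tilt [ 0.007 -0.002 -1.   ] shift [ 0.0017 -0.003   0.0283] az -0.36 F [-0.2 -0.  -4.9] w 0.293
```

```bash
python3 -m creep '[{"tx":0.002,"ty":-0.002,"tz":0.008,"ax":0,"ay":0,"az":0,"gripper":-1},{"tx":0,"ty":0,"tz":0.01,"ax":0,"ay":0,"az":0,"gripper":-1},{"tx":0,"ty":0,"tz":0.01,"ax":0,"ay":0,"az":0,"gripper":-1},{"tx":0,"ty":0,"tz":0,"ax":0,"ay":0,"az":6,"gripper":-1},{"tx":0,"ty":0,"tz":0,"ax":0,"ay":0,"az":6,"gripper":-1},{"tx":0,"ty":0,"tz":0,"ax":0,"ay":0,"az":6.3,"gripper":-1},{"tx":0,"ty":0,"tz":0,"ax":0,"ay":0,"az":0,"gripper":-1}]' 80
python3 -c "
from h import *
to(.5317,-.0114,.1444,-24)
print(env.sense()['moment'])"
```

```text
time: 12.2
ee_pos: [0.5308, -0.0101, 0.1424]
tcp_rot: [[0.392, 0.92, 0.002], [0.92, -0.392, -0.003], [-0.002, 0.003, -1.0]]
force: [1.5, -3.5, -6.7]
grip_width: 0.289
t 12.2 pos [ 0.5308 -0.0101  0.1424] psi -23.1 tilt [ 0.002 -0.003 -1.   ] shift [-0.0008  0.0014 -0.002 ] az 0.9 F [ 1.5 -3.5 -6.7] w 0.289
[-0.92115799 -0.50251596  0.14149932]
```

```bash
python3 -m creep '[{"tx":0,"ty":0,"tz":0,"ax":0,"ay":0,"az":1,"gripper":-1},{"tx":0,"ty":0,"tz":0,"ax":0,"ay":0,"az":0,"gripper":-1},{"tx":0,"ty":0,"tz":0,"ax":0,"ay":0,"az":-10,"gripper":-1},{"tx":0,"ty":0,"tz":-0.025,"ax":0,"ay":0,"az":0,"gripper":-1},{"tx":0,"ty":0,"tz":-0.03,"ax":0,"ay":0,"az":-4,"gripper":-1},{"tx":0,"ty":0,"tz":0,"ax":0,"ay":0,"az":-10,"gripper":-1},{"tx":0,"ty":0,"tz":0,"ax":0,"ay":0,"az":-10,"gripper":-1},{"tx":0,"ty":0,"tz":0,"ax":0,"ay":0,"az":-10,"gripper":-1}]' 80
python3 -m creep '[{"tx":0,"ty":0,"tz":0,"ax":0,"ay":0,"az":-10,"gripper":-1},{"tx":0,"ty":0,"tz":0,"ax":0,"ay":0,"az":-10,"gripper":-1},{"tx":0.03,"ty":0.023,"tz":0,"ax":0,"ay":0,"az":0,"gripper":-1},{"tx":0.045,"ty":0.035,"tz":0,"ax":0,"ay":0,"az":0,"gripper":-1},{"tx":0.035,"ty":0.028,"tz":0,"ax":0,"ay":0,"az":0,"gripper":-1},{"tx":0.006,"ty":0.005,"tz":0,"ax":0,"ay":0,"az":0,"gripper":-1},{"tx":0,"ty":0,"tz":0,"ax":0,"ay":0,"az":0,"gripper":-1}]' 80
python3 -c "
from h import *
to(.5259,.1373,.1444,40)
im=vision.capture('top'); o,a=nuts(im)
for k,v in o.items(): print(k,*v)
cv2.imwrite('pics/w8.png',cv2.resize(a,(600,600))[:,:,::-1])
" 2>&1 | grep -v Warn
```

```text
time: 13.2
ee_pos: [0.5289, -0.0072, 0.1971]
tcp_rot: [[-0.344, 0.939, -0.002], [0.939, 0.344, 0.003], [0.004, -0.001, -1.0]]
force: [0.6, -0.4, -5.6]
grip_width: 0.294
time: 14.08
ee_pos: [0.5247, 0.1395, 0.197]
tcp_rot: [[-0.641, 0.767, -0.002], [0.767, 0.641, 0.001], [0.002, -0.001, -1.0]]
force: [-0.9, -0.1, -5.5]
grip_width: 0.29
t 14.07 pos [0.5247 0.1395 0.197 ] psi 39.88 tilt [-0.002  0.001 -1.   ] shift [-0.0025 -0.0004  0.0526] az -0.12 F [-0.9 -0.1 -5.5] w 0.29
1 [0.6027 0.0641] 134.1 41.9 3730 [-2.5 -2.6]
2 [0.5249 0.1361] 62.5 60.3 17224 [-5.4  5. ]
3 [0.4529 0.0583] 143.4 51.2 3085 [-0.4 -1.3]
4 [ 0.5307 -0.0137] 0.0 -2.2 3029 [-0.4 -0.2]
```

```bash
python3 -m creep '[{"tx":-0.0025,"ty":0,"tz":0.015,"ax":0,"ay":0,"az":0,"gripper":-1},{"tx":0,"ty":0,"tz":0.012,"ax":0,"ay":0,"az":0,"gripper":-1},{"tx":0,"ty":0,"tz":0.010,"ax":0,"ay":0,"az":0,"gripper":-1},{"tx":0,"ty":0,"tz":0,"ax":0,"ay":0,"az":0,"gripper":-1}]' 80
python3 -c "
from h import *
to(.5259,.1373,.1444,40)"
```

```text
time: 14.62
ee_pos: [0.526, 0.1361, 0.1585]
tcp_rot: [[-0.639, 0.769, -0.004], [0.769, 0.639, -0.0], [0.002, -0.003, -1.0]]
force: [-1.9, 0.2, -4.8]
grip_width: 0.293
t 14.62 pos [0.526  0.1361 0.1585] psi 39.73 tilt [-0.004 -0.    -1.   ] shift [0.0009 0.0007 0.0141] az -0.27 F [-1.9  0.2 -4.8] w 0.293
```

```bash
python3 -m creep '[{"tx":0.001,"ty":0,"tz":0.007,"ax":0,"ay":0,"az":0,"gripper":-1},{"tx":0,"ty":0,"tz":0.007,"ax":0,"ay":0,"az":0,"gripper":-1},{"tx":0,"ty":0,"tz":0,"ax":0,"ay":0,"az":9.6,"gripper":-1},{"tx":0,"ty":0,"tz":0,"ax":0,"ay":0,"az":9.6,"gripper":-1},{"tx":0,"ty":0,"tz":0,"ax":0,"ay":0,"az":9.6,"gripper":-1},{"tx":0,"ty":0,"tz":0,"ax":0,"ay":0,"az":9.6,"gripper":-1},{"tx":0,"ty":0,"tz":0,"ax":0,"ay":0,"az":9.6,"gripper":-1},{"tx":0,"ty":0,"tz":0,"ax":0,"ay":0,"az":9.6,"gripper":-1}]' 80
python3 -c "
from h import *
to(.5259,.1373,.1444,-22)
print(env.sense()['moment'])"
```

```text
time: 15.62
ee_pos: [0.5253, 0.1388, 0.1458]
tcp_rot: [[0.311, 0.95, -0.003], [0.95, -0.311, 0.002], [0.002, -0.003, -1.0]]
force: [-1.3, 1.7, -3.4]
grip_width: 0.297
t 15.62 pos [0.5253 0.1388 0.1458] psi -18.12 tilt [-0.003  0.002 -1.   ] shift [-0.0013  0.001   0.0014] az 3.88 F [-1.3  1.7 -3.4] w 0.297
[0.72229695 0.31616002 0.08602702]
```

```bash
python3 -m creep '[{"tx":0,"ty":0,"tz":0,"ax":0,"ay":0,"az":4.7,"gripper":-1},{"tx":0,"ty":0,"tz":0,"ax":0,"ay":0,"az":0,"gripper":-1}]' 80
python3 -m creep '[{"tx":0,"ty":0,"tz":0,"ax":0,"ay":0,"az":-10,"gripper":-1},{"tx":0,"ty":0,"tz":-0.025,"ax":0,"ay":0,"az":0,"gripper":-1},{"tx":0,"ty":0,"tz":-0.03,"ax":0,"ay":0,"az":-3,"gripper":-1},{"tx":0,"ty":0,"tz":0,"ax":0,"ay":0,"az":-10,"gripper":-1},{"tx":0,"ty":0,"tz":0,"ax":0,"ay":0,"az":-10,"gripper":-1},{"tx":0,"ty":0,"tz":0,"ax":0,"ay":0,"az":-10,"gripper":-1},{"tx":0,"ty":0,"tz":0,"ax":0,"ay":0,"az":-10,"gripper":-1},{"tx":0,"ty":0,"tz":0,"ax":0,"ay":0,"az":-10,"gripper":-1}]' 80
python3 -m creep '[{"tx":-0.03,"ty":0.003,"tz":0,"ax":0,"ay":0,"az":0,"gripper":-1},{"tx":-0.04,"ty":0.006,"tz":0,"ax":0,"ay":0,"az":0,"gripper":-1},{"tx":-0.0356,"ty":0.005,"tz":0,"ax":0,"ay":0,"az":0,"gripper":-1},{"tx":0,"ty":0,"tz":0,"ax":0,"ay":0,"az":0,"gripper":-1},{"tx":0,"ty":0,"tz":0,"ax":0,"ay":0,"az":0,"gripper":-1}]' 80
python3 -c "
from h import *
to(.6037,.0653,.1444,40)
im=vision.capture('top'); o,a=nuts(im)
for k,v in o.items(): print(k,*v)
cv2.imwrite('pics/w9.png',cv2.resize(a,(600,600))[:,:,::-1])
" 2>&1 | grep -v Warn
```

```text
time: 15.88
ee_pos: [0.5255, 0.1385, 0.1458]
tcp_rot: [[0.382, 0.924, -0.002], [0.924, -0.382, 0.002], [0.001, -0.003, -1.0]]
force: [-1.4, 4.6, -4.6]
grip_width: 0.295
time: 16.88
ee_pos: [0.527, 0.1368, 0.2013]
tcp_rot: [[-0.654, 0.756, 0.001], [0.756, 0.654, -0.001], [-0.002, 0.0, -1.0]]
force: [0.7, -0.5, -5.3]
grip_width: 0.289
time: 17.5
ee_pos: [0.6054, 0.0659, 0.2008]
tcp_rot: [[-0.649, 0.761, -0.001], [0.761, 0.649, -0.0], [0.001, -0.001, -1.0]]
force: [-0.4, 0.9, -5.0]
grip_width: 0.294
t 17.5 pos [0.6054 0.0659 0.2008] psi 40.48 tilt [-0.001 -0.    -1.   ] shift [ 0.0006 -0.0017  0.0564] az 0.48 F [-0.4  0.9 -5. ] w 0.294
1 [0.6027 0.0641] 112.0 19.8 17766 [7.3 4. ]
2 [0.5249 0.1361] 86.0 83.8 22082 [0.4 1.5]
3 [0.4529 0.0583] 143.4 51.2 3046 [-0.4 -1.3]
4 [ 0.5307 -0.0137] 0.0 -2.2 3006 [-0.4 -0.2]
```

```bash
python3 -m creep '[{"tx":-0.03,"ty":-0.025,"tz":0,"ax":0,"ay":0,"az":0,"gripper":-1},{"tx":-0.045,"ty":-0.038,"tz":0,"ax":0,"ay":0,"az":0,"gripper":-1},{"tx":-0.045,"ty":-0.038,"tz":0,"ax":0,"ay":0,"az":0,"gripper":-1},{"tx":-0.035,"ty":-0.03,"tz":0,"ax":0,"ay":0,"az":0,"gripper":-1}]' 80
python3 -c "
from h import *
to(.6037,.0653,.1444,40)
im=vision.capture('top'); o,a=nuts(im)
for k,v in o.items(): print(k,*v)
cv2.imwrite('pics/w10.png',cv2.resize(a,(600,600))[:,:,::-1])
" 2>&1 | grep -v Warn
```

```text
time: 18.05
ee_pos: [0.6062, -0.1381, 0.2015]
tcp_rot: [[-0.65, 0.76, 0.0], [0.76, 0.65, -0.001], [-0.001, -0.0, -1.0]]
force: [-0.2, 0.2, -4.4]
grip_width: 0.298
t 18.05 pos [ 0.6062 -0.1381  0.2015] psi 40.52 tilt [ 0.    -0.001 -1.   ] shift [0.1562 0.1303 0.0569] az 0.52 F [-0.2  0.2 -4.4] w 0.298
1 [0.6027 0.0641] 133.4 41.2 3927 [-2.8 -2.6]
2 [0.5249 0.1361] 7.1 4.9 3728 [ 0.7 -3.5]
3 [0.4529 0.0583] 111.5 19.3 14778 [-12.3  -2.8]
4 [ 0.5307 -0.0137] 144.3 -37.9 25193 [-3.8 -5.9]
```

```bash
python3 -c "
from h import *
a=cv2.imread('pics/w10.png');b=cv2.imread('pics/w9.png')
c=lambda im,i:(lambda t:cv2.resize(im[int(300-187.5*np.cos(t))-90:,int(300-187.5*np.sin(t))-90:][:180,:180],(400,400),interpolation=cv2.INTER_CUBIC))(np.radians(2.2+90*(i-1)))
A=np.pad(a,((0,0),(0,0),(0,0)))
cv2.imwrite('pics/z.png',np.hstack([c(a,2),c(b,4)]))"
```

```text
(no output)
```

View pics/z.png

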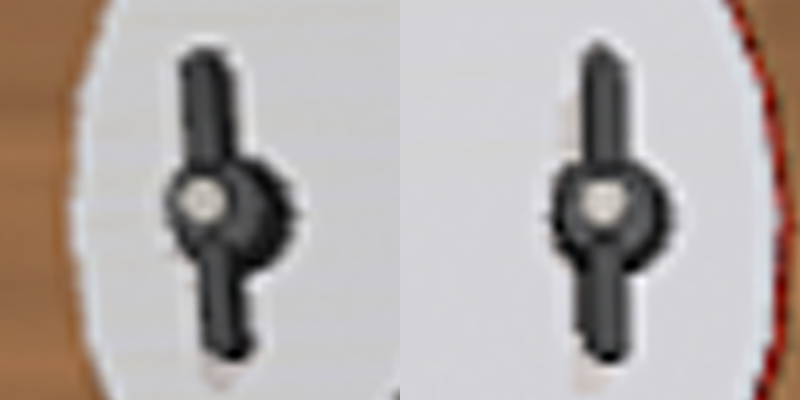

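```bash
python3 -m creep '[{"tx":0.03,"ty":0.025,"tz":0,"ax":0,"ay":0,"az":0,"gripper":-1},{"tx":0.045,"ty":0.038,"tz":0,"ax":0,"ay":0,"az":0,"gripper":-1},{"tx":0.045,"ty":0.038,"tz":0,"ax":0,"ay":0,"az":0,"gripper":-1},{"tx":0.0355,"ty":0.0285,"tz":0,"ax":0,"ay":0,"az":0,"gripper":-1},{"tx":0,"ty":0,"tz":0.015,"ax":0,"ay":0,"az":0,"gripper":-1},{"tx":0,"ty":0,"tz":0.012,"ax":0,"ay":0,"az":0,"gripper":-1},{"tx":0,"ty":0,"tz":0.012,"ax":0,"ay":0,"az":0,"gripper":-1},{"tx":0,"ty":0,"tz":0,"ax":0,"ay":0,"az":0,"gripper":-1}]' 80
python3 -c "
from h import *
to(.6037,.0653,.1444,40)
"
```

```text
time: 19.1
ee_pos: [0.6029, 0.0645, 0.1602]
tcp_rot: [[-0.648, 0.762, -0.004], [0.762, 0.648, -0.0], [0.003, -0.003, -1.0]]
force: [-0.3, 0.7, -4.8]
grip_width: 0.293
t 19.1 pos [0.6029 0.0645 0.1602] psi 40.37 tilt [-0.004 -0.    -1.   ] shift [0.0001 0.0012 0.0158] az 0.37 F [-0.3  0.7 -4.8] w 0.293
```

```bash
python3 -m creep '[{"tx":0,"ty":0.001,"tz":0.008,"ax":0,"ay":0,"az":0,"gripper":-1},{"tx":0,"ty":0,"tz":0.007,"ax":0,"ay":0,"az":0,"gripper":-1},{"tx":0,"ty":0,"tz":0,"ax":0,"ay":0,"az":10,"gripper":-1},{"tx":0,"ty":0,"tz":0,"ax":0,"ay":0,"az":10,"gripper":-1},{"tx":0,"ty":0,"tz":0,"ax":0,"ay":0,"az":10,"gripper":-1},{"tx":0,"ty":0,"tz":0,"ax":0,"ay":0,"az":10,"gripper":-1},{"tx":0,"ty":0,"tz":0,"ax":0,"ay":0,"az":10,"gripper":-1},{"tx":0,"ty":0,"tz":0,"ax":0,"ay":0,"az":10,"gripper":-1}]' 80
python3 -c "
from h import *
to(.6037,.0653,.1444,-23.5)
print(env.sense()['moment'])"
```

```text
time: 20.1
ee_pos: [0.6039, 0.0644, 0.1468]
tcp_rot: [[0.34, 0.941, -0.003], [0.941, -0.34, -0.003], [-0.004, -0.002, -1.0]]
force: [-2.9, -3.7, -3.6]
grip_width: 0.293
t 20.1 pos [0.6039 0.0644 0.1468] psi -19.85 tilt [-0.003 -0.003 -1.   ] shift [ 0.0008 -0.0005  0.0024] az 3.65 F [-2.9 -3.7 -3.6] w 0.293
[-0.75926562  0.58992113  0.11427367]
```

```bash
python3 -m creep '[{"tx":0,"ty":0,"tz":0,"ax":0,"ay":0,"az":3.5,"gripper":-1},{"tx":0,"ty":0,"tz":0,"ax":0,"ay":0,"az":0,"gripper":-1}]' 80
python3 -m creep '[{"tx":0,"ty":0,"tz":0,"ax":0,"ay":0,"az":-10,"gripper":-1},{"tx":0,"ty":0,"tz":-0.025,"ax":0,"ay":0,"az":0,"gripper":-1},{"tx":0,"ty":0,"tz":-0.03,"ax":0,"ay":0,"az":-9,"gripper":-1},{"tx":0,"ty":0,"tz":0,"ax":0,"ay":0,"az":-10.4,"gripper":-1},{"tx":0,"ty":0,"tz":0,"ax":0,"ay":0,"az":-10.4,"gripper":-1},{"tx":0,"ty":0,"tz":0,"ax":0,"ay":0,"az":-10.4,"gripper":-1},{"tx":0,"ty":0,"tz":0,"ax":0,"ay":0,"az":-10.4,"gripper":-1},{"tx":0,"ty":0,"tz":0,"ax":0,"ay":0,"az":-10.4,"gripper":-1}]' 80
python3 -m creep '[{"tx":0.03,"ty":-0.03,"tz":0,"ax":0,"ay":0,"az":0,"gripper":-1},{"tx":0.04,"ty":-0.04,"tz":0,"ax":0,"ay":0,"az":0,"gripper":-1},{"tx":0.038,"ty":-0.034,"tz":0,"ax":0,"ay":0,"az":0,"gripper":-1},{"tx":0,"ty":0,"tz":0,"ax":0,"ay":0,"az":0,"gripper":-1},{"tx":0,"ty":0,"tz":0,"ax":0,"ay":0,"az":0,"gripper":-1}]' 80
python3 -c "
from h import *
to(.4539,.0595,.1444,48)
im=vision.capture('top'); o,a=nuts(im)
for k,v in o.items(): print(k,*v)
cv2.imwrite('pics/w11.png',cv2.resize(a,(600,600))[:,:,::-1])
" 2>&1 | grep -v Warn
```

```text
time: 20.35
ee_pos: [0.6038, 0.0655, 0.1465]
tcp_rot: [[0.391, 0.921, -0.003], [0.921, -0.391, -0.001], [-0.002, -0.003, -1.0]]
force: [-3.9, -0.9, -4.2]
grip_width: 0.293
time: 21.35
ee_pos: [0.6056, 0.0666, 0.2024]
tcp_rot: [[-0.747, 0.664, 0.002], [0.664, 0.747, 0.001], [-0.001, 0.002, -1.0]]
force: [-0.9, 0.4, -4.8]
grip_width: 0.297
time: 21.98
ee_pos: [0.4564, 0.0614, 0.2032]
tcp_rot: [[-0.743, 0.669, 0.004], [0.669, 0.743, 0.0], [-0.003, 0.003, -1.0]]
force: [0.6, 1.6, -5.2]
grip_width: 0.294
t 21.98 pos [0.4564 0.0614 0.2032] psi 48.0 tilt [ 0.004  0.    -1.   ] shift [ 0.0008 -0.0033  0.0588] az -0.0 F [ 0.6  1.6 -5.2] w 0.294
1 [0.6027 0.0641] 91.3 -0.9 3784 [-2.2 -0.2]
2 [0.5249 0.1361] 17.9 15.7 12211 [ 3.1 -8.9]
3 [0.4529 0.0583] 27.5 -64.7 24440 [-4.2  7.8]
4 [ 0.5307 -0.0137] 0.1 -2.1 3113 [-0.4 -0.2]
```

```bash
python3 -m creep '[{"tx":0.0005,"ty":-0.003,"tz":0.015,"ax":0,"ay":0,"az":0,"gripper":-1},{"tx":0,"ty":0,"tz":0.015,"ax":0,"ay":0,"az":0,"gripper":-1},{"tx":0,"ty":0,"tz":0.012,"ax":0,"ay":0,"az":0,"gripper":-1},{"tx":0,"ty":0,"tz":0,"ax":0,"ay":0,"az":0,"gripper":-1}]' 80
python3 -c "
from h import *
to(.4539,.0595,.1444,48)
"
```

```text
time: 22.52
ee_pos: [0.4514, 0.0594, 0.1582]
tcp_rot: [[-0.743, 0.67, -0.005], [0.67, 0.743, 0.0], [0.004, -0.003, -1.0]]
force: [-0.3, -0.5, -4.7]
grip_width: 0.292
t 22.52 pos [0.4514 0.0594 0.1582] psi 47.96 tilt [-0.005  0.    -1.   ] shift [-0.0019  0.0018  0.0138] az -0.04 F [-0.3 -0.5 -4.7] w 0.292
```

```bash
python3 -m creep '[{"tx":-0.001,"ty":0.001,"tz":0.007,"ax":0,"ay":0,"az":0,"gripper":-1},{"tx":0,"ty":0,"tz":0.007,"ax":0,"ay":0,"az":0,"gripper":-1},{"tx":0,"ty":0,"tz":0,"ax":0,"ay":0,"az":10.5,"gripper":-1},{"tx":0,"ty":0,"tz":0,"ax":0,"ay":0,"az":10.5,"gripper":-1},{"tx":0,"ty":0,"tz":0,"ax":0,"ay":0,"az":10.5,"gripper":-1},{"tx":0,"ty":0,"tz":0,"ax":0,"ay":0,"az":10.5,"gripper":-1},{"tx":0,"ty":0,"tz":0,"ax":0,"ay":0,"az":10.5,"gripper":-1},{"tx":0,"ty":0,"tz":0,"ax":0,"ay":0,"az":10.5,"gripper":-1}]' 80
python3 -c "
from h import *
to(.4539,.0595,.1444,-23.5)
print(env.sense()['moment'])"
```

```text
time: 23.52
ee_pos: [0.4539, 0.0585, 0.1461]
tcp_rot: [[0.264, 0.964, -0.001], [0.964, -0.264, -0.002], [-0.002, -0.0, -1.0]]
force: [-1.4, -2.8, -5.4]
grip_width: 0.29
t 23.52 pos [0.4539 0.0585 0.1461] psi -15.33 tilt [-0.001 -0.002 -1.   ] shift [ 0.0009 -0.0003  0.0017] az 8.17 F [-1.4 -2.8 -5.4] w 0.29
[-0.55989338  0.23571901  0.14196467]
```

```bash
python3 -m creep '[{"tx":0,"ty":0,"tz":0,"ax":0,"ay":0,"az":5,"gripper":-1},{"tx":0,"ty":0,"tz":0,"ax":0,"ay":0,"az":3,"gripper":-1},{"tx":0,"ty":0,"tz":0,"ax":0,"ay":0,"az":0,"gripper":-1}]' 80
python3 -m creep '[{"tx":0,"ty":0,"tz":0,"ax":0,"ay":0,"az":-10,"gripper":-1},{"tx":0,"ty":0,"tz":-0.025,"ax":0,"ay":0,"az":0,"gripper":-1},{"tx":0,"ty":0,"tz":-0.03,"ax":0,"ay":0,"az":-9,"gripper":-1},{"tx":0,"ty":0,"tz":0,"ax":0,"ay":0,"az":-10,"gripper":-1},{"tx":0,"ty":0,"tz":0,"ax":0,"ay":0,"az":-9.8,"gripper":-1},{"tx":-0.03,"ty":-0.008,"tz":0,"ax":0,"ay":0,"az":0,"gripper":-1},{"tx":-0.055,"ty":-0.009,"tz":0,"ax":0,"ay":0,"az":0,"gripper":-1},{"tx":-0.055,"ty":-0.009,"tz":0,"ax":0,"ay":0,"az":0,"gripper":-1}]' 80
python3 -m creep '[{"tx":-0.055,"ty":-0.009,"tz":0,"ax":0,"ay":0,"az":0,"gripper":-1},{"tx":-0.055,"ty":-0.009,"tz":0,"ax":0,"ay":0,"az":0,"gripper":-1},{"tx":-0.055,"ty":-0.009,"tz":0,"ax":0,"ay":0,"az":0,"gripper":-1},{"tx":-0.045,"ty":-0.007,"tz":0,"ax":0,"ay":0,"az":0,"gripper":-1},{"tx":-0.03,"ty":0,"tz":0,"ax":0,"ay":0,"az":0,"gripper":-1},{"tx":0,"ty":0,"tz":0,"ax":0,"ay":0,"az":0,"gripper":-1}]' 80
python3 -c "
from h import *
to(.5005,-.3345,.0654,15.5)
im=vision.capture('top'); o,a=nuts(im)
for k,v in o.items(): print(k,*v)
cv2.imwrite('pics/w12.png',cv2.resize(a,(600,600))[:,:,::-1])
" 2>&1 | grep -v Warn
```

```text
time: 23.9
ee_pos: [0.4537, 0.0592, 0.146]
tcp_rot: [[0.391, 0.921, -0.001], [0.921, -0.391, -0.0], [-0.001, -0.001, -1.0]]
force: [-0.6, -0.5, -4.1]
grip_width: 0.291
time: 24.9
ee_pos: [0.4679, -0.0832, 0.2015]
tcp_rot: [[-0.274, 0.962, 0.002], [0.962, 0.274, 0.0], [-0.0, 0.002, -1.0]]
force: [0.2, 0.2, -5.7]
grip_width: 0.29
time: 25.65
ee_pos: [0.5003, -0.325, 0.201]
tcp_rot: [[-0.27, 0.963, 0.001], [0.963, 0.27, -0.001], [-0.001, 0.001, -1.0]]
force: [0.6, 0.0, -4.0]
grip_width: 0.293
t 25.65 pos [ 0.5003 -0.325   0.201 ] psi 15.65 tilt [ 0.001 -0.001 -1.   ] shift [-0.0091 -0.0025  0.1356] az 0.15 F [ 0.6  0.  -4. ] w 0.293
1 [0.6027 0.0641] 91.2 -1.0 3656 [-2.4 -0.2]
2 [0.5249 0.1361] 7.1 4.9 3696 [ 0.7 -3.5]
3 [0.4529 0.0583] 94.0 1.8 2837 [-0.2 -0.6]
4 [ 0.5307 -0.0137] 0.0 -2.2 3033 [-0.4 -0.2]
```

```bash
python3 -m creep '[{"tx":-0.009,"ty":-0.001,"tz":0.03,"ax":0,"ay":0,"az":0,"gripper":-1},{"tx":0,"ty":0,"tz":0.04,"ax":0,"ay":0,"az":0,"gripper":-1},{"tx":0,"ty":0,"tz":0.035,"ax":0,"ay":0,"az":0,"gripper":-1},{"tx":0,"ty":0,"tz":0.018,"ax":0,"ay":0,"az":0,"gripper":-1},{"tx":0,"ty":0,"tz":0.008,"ax":0,"ay":0,"az":0,"gripper":-1},{"tx":0,"ty":0,"tz":0,"ax":0,"ay":0,"az":0,"gripper":-1}]' 80
python3 -c "
from h import *
to(.5005,-.3345,.0654,15.5)"
```

```text
time: 26.45
ee_pos: [0.5017, -0.3316, 0.0709]
tcp_rot: [[-0.272, 0.962, 0.001], [0.962, 0.272, -0.001], [-0.001, 0.001, -1.0]]
force: [0.4, -0.2, -4.5]
grip_width: 0.294
t 26.45 pos [ 0.5017 -0.3316  0.0709] psi 15.79 tilt [ 0.001 -0.001 -1.   ] shift [-0.0025 -0.002   0.0055] az 0.29 F [ 0.4 -0.2 -4.5] w 0.294
```

```bash
python3 -m creep '[{"tx":0,"ty":0,"tz":0.002,"ax":0,"ay":0,"az":0,"gripper":-1},{"tx":0,"ty":0,"tz":0.002,"ax":0,"ay":0,"az":0,"gripper":-1},{"tx":0,"ty":0,"tz":0.001,"ax":0,"ay":0,"az":0,"gripper":-1},{"tx":0,"ty":0,"tz":0,"ax":0,"ay":0,"az":0,"gripper":-1}]' 80
```

```text
time: 26.95
ee_pos: [0.5014, -0.3317, 0.0656]
tcp_rot: [[-0.272, 0.962, 0.0], [0.962, 0.272, -0.0], [-0.0, 0.0, -1.0]]
force: [0.5, 1.0, -3.2]
grip_width: 0.294
```

```bash
python3 -m creep '[{"tx":0,"ty":0,"tz":0.001,"ax":0,"ay":0,"az":0,"gripper":-1},{"tx":0,"ty":0,"tz":0,"ax":0,"ay":0,"az":0,"gripper":-1}]' 80
```

```text
time: 27.2
ee_pos: [0.5014, -0.3318, 0.0655]
tcp_rot: [[-0.272, 0.962, 0.0], [0.962, 0.272, -0.001], [-0.001, 0.0, -1.0]]
force: [-3.4, 1.5, 4.0]
grip_width: 0.295
```

Contact with the mat is firm (the force went from −4.8 to +4 N). Next I open the gripper, rise and move clear.

```bash
python3 -m creep '[{"tx":0,"ty":0,"tz":0,"ax":0,"ay":0,"az":0,"gripper":1},{"tx":0,"ty":0,"tz":0,"ax":0,"ay":0,"az":0,"gripper":1},{"tx":0,"ty":0,"tz":0,"ax":0,"ay":0,"az":0,"gripper":1},{"tx":0,"ty":0,"tz":0,"ax":0,"ay":0,"az":0,"gripper":1},{"tx":0,"ty":0,"tz":-0.03,"ax":0,"ay":0,"az":0,"gripper":1},{"tx":0,"ty":0,"tz":-0.05,"ax":0,"ay":0,"az":0,"gripper":1},{"tx":0,"ty":0,"tz":-0.05,"ax":0,"ay":0,"az":0,"gripper":1},{"tx":0,"ty":0,"tz":-0.02,"ax":0,"ay":0,"az":0,"gripper":1}]' 80
python3 -m creep '[{"tx":-0.03,"ty":0,"tz":0,"ax":0,"ay":0,"az":0,"gripper":1},{"tx":-0.05,"ty":0,"tz":0,"ax":0,"ay":0,"az":0,"gripper":1},{"tx":-0.03,"ty":0,"tz":0,"ax":0,"ay":0,"az":0,"gripper":1},{"tx":0,"ty":0,"tz":0,"ax":0,"ay":0,"az":0,"gripper":1}]' 80
python3 -c "
from h import *
im=vision.capture('top'); o,a=nuts(im); sc=vision.capture('scene')
for k,v in o.items(): print(k,*v)
a=cv2.resize(a,(600,600))
c=lambda im,i:(lambda t:cv2.resize(im[max(0,int(300-187.5*np.cos(t))-90):,max(0,int(300-187.5*np.sin(t))-90):][:180,:180],(300,300),interpolation=cv2.INTER_CUBIC))(np.radians(2.2+90*(i-1)))
N=np.vstack([np.hstack([c(a,1),c(a,2)]),np.hstack([c(a,3),c(a,4)])])
s=cv2.resize(sc[125:212,175:300],(200,140)); t=cv2.resize(im[170:290,370:530],(200,150))
cv2.imwrite('pics/fin.png',np.hstack([N,np.vstack([s,t,np.zeros((310,200,3),np.uint8)])])[:,:,::-1])
to(.5,-.3,.2)"
```

```text
time: 28.2
ee_pos: [0.5029, -0.3329, 0.2188]
tcp_rot: [[-0.272, 0.962, 0.005], [0.962, 0.272, -0.005], [-0.006, 0.004, -1.0]]
force: [-0.7, -0.3, -0.3]
grip_width: 0.999
time: 28.7
ee_pos: [0.5309, -0.4394, 0.2135]
tcp_rot: [[-0.27, 0.963, -0.0], [0.963, 0.27, -0.0], [-0.0, -0.0, -1.0]]
force: [0.1, 0.6, -1.0]
grip_width: 1.003
1 [0.6027 0.0641] 91.0 -1.2 3736 [-2.2 -0.2]
2 [0.5249 0.1361] 7.1 4.9 3758 [ 0.8 -3.5]
3 [0.4529 0.0583] 97.3 5.1 3629 [-1.4 -0.6]
4 [ 0.5307 -0.0137] 0.1 -2.1 3080 [-0.4 -0.2]
t 28.8 pos [ 0.5308 -0.4369  0.2137] psi 15.75 tilt [-0.001  0.001 -1.   ] shift [0.1401 0.0075 0.0139] az None F [0.4 0.1 0.4] w 1.001
```

View pics/fin.png

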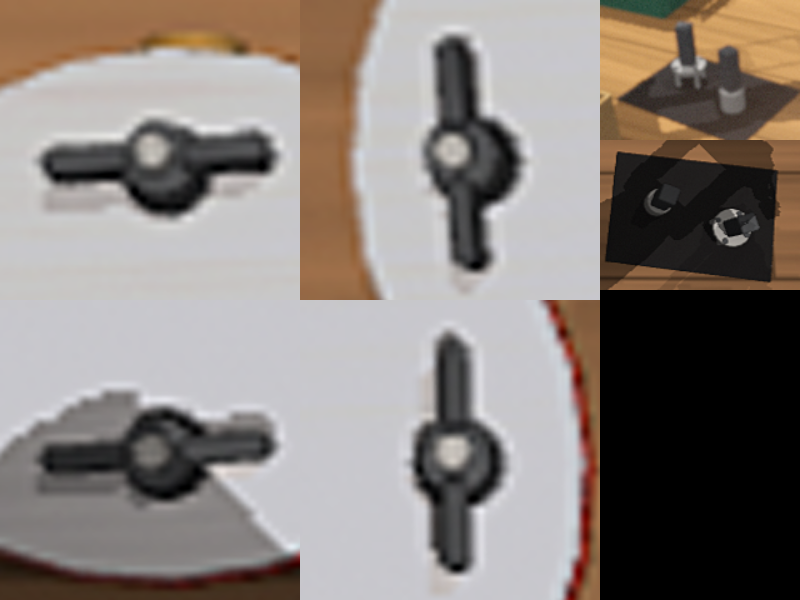

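```bash
python3 -c "
from plant import order
order.job_done()"
```

```text
the job is handed in; nothing more can be done
```

The job is handed in: all four wing nuts are turned with the crown key to within about 3° of lying along the rim. I finished at about 29 s of the 67 s allowed.

- **Order:** I did nut_4, then its opposite nut_2, then nut_1 and nut_3. nut_4 came up about 4° short on the first try, so I went back and topped it up with the key before turning nut_2.
- **Nut angles, read by eye from the last top picture:**

| Nut | Position against the rim |
|---|---|
| nut_1 | about 1° short |
| nut_2 | about 2.5° short |
| nut_3 | about 2° short |
| nut_4 | about 1.5° past |

- **Key and drift:** The key stands upright on the mat and is released, with the gripper open and clear. The drift is still upright on the mat, and I never touched it.
- **Checks that disagreed:** The automatic angle fit read up to 3° differently from my eye: nut_2 4.9° short, nut_3 5.1° short (1.8° earlier, before the arm's shadow fell on it), nut_1 1.2° past and nut_4 2.1° past. I trusted the edges seen in the zoomed crops. The scene camera placed the housing about 10 mm off from the top camera, so I took positions from the top camera.

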